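Hang a glaze test tile on the sample carousel's empty hook

TASK

First turn the glaze-sample carousel by its black finger post until its empty hook points at the brass mark on the base, and only then take the blue test tile out of its wooden stand. Put the tile's hole over that hook, press the tile gently back against the hook's sprung rubber pad until it is behind the hook's upturned lip, lower it onto the hook and let go, so that it hangs straight down, held between pad and lip. The fired tile is brittle, so feel for the pad rather than ram it, and leave the cup, the stamp and the pumpkin where they stand.

Things in the scene. Friction and masses are not known exactly. Their poses are not given: they have to be found in the camera images.
- carousel: Fixed grey stand: foot 156 mm across, column 28 mm; origin at the foot's centre on the table, z up. On it turns a wooden hub, 90 mm across, 118 to 150 mm above the table, with five level hooks 72 degrees apart, 135 mm up: four carry fixed sample tiles reaching at most 115 mm out, one is empty. Nothing but the finger post is higher than 155 mm.
- brass_mark (a point): The brass mark on the foot's edge, 74 mm from the carousel's axis on its -x side (toward the robot), 14 mm above the table.
- turret (a joint): Turn of the hub in rad, growing anticlockwise seen from above; 0 = the empty hook points exactly at the brass mark; it starts at 0.7 to 2.0. Stiff bearing (about 0.25 N m friction), stays where it is left, no clicks.
- post (a point): Top centre of the black finger post, an upright pin 12 mm across standing 41 mm clear above the hub's top (its top 191 mm above the table), 34 mm from the hub's axis, 1.2 rad clockwise (from above) of the empty hook. Grip it from above and lead it round the axis to turn the hub; it may turn between the fingers.
- empty_hook (a point): Point on the hub's axis at the height of the hooks' shank centre; turns with the hub: x outward along the empty hook, z up. Hook: level shank 6 x 6 mm, at its end a lip 6 mm wide, 4 mm thick, rising to 9 mm above the shank's centre. Its reach is adjustable and not measured: the lip's inner face is anywhere 90 to 120 mm from this axis; it does not give.
- pad_behind (a point): Point on the axis, same place and axes as empty_hook; for the pad: a rubber pad, 32 mm wide, 8 mm below to 12 mm above shank centre, sprung outward along the shank. At rest its face is 3 mm behind the lip's inner face, so the 8 mm tile must press it back over 5 mm to get behind the lip. It takes 3 N to start, 6.8 N at 5 mm, 9 N at 8 mm, its hard end stop.
- tile: Ceramic test tile, blue glaze, bare clay top: 8 mm thick (its x), 50 mm wide (y), 80 mm tall (z), about 75 g, same from both faces; origin at the centre of its underside. Stands upright in the stand's slot, underside 12 mm above the table. Brittle: at most 20 N against the carousel.
- tile_hole (a point): Centre of the tile's hole (through its thickness, x), 64 mm above its underside, 16 mm below its top; the hole is 16 mm wide and 18 mm high. Axes as the tile's. Seated on the hook, it is 6 mm lower than the shank's centre; friction on the pad holds the pressed tile, so it must be lowered all the way: it does not drop home by itself.
- tile_stand: Fixed wooden stand 60 x 80 x 30 mm (x, y, z), origin at the centre of its underside on the table; along its y runs a slot 10.5 mm wide, open at the ends, its floor 12 mm above the table.
- glaze_cup: Bystander: white cup, red inside, 59 mm across, 58 mm high, origin at the centre of its underside.
- stamp: Bystander: light wooden square stamp block, 26 x 26 x 52 mm, origin at the centre of its underside.
- pumpkin: Bystander: orange and green ceramic pumpkin, 118 mm across, 158 mm high with its stem, origin at the centre of its underside.
Mind the look-alikes: they are no part of the job. There is more than one size of the tile; the job needs the larger.

How it is judged:
On the way, in this order (a step that is already met when the one before it is completed fails the run):
1. the empty hook has been turned to the brass mark (within 0.1 rad) and stands still, the tile still untouched in its stand (value of joint turret between -0.1 and 0.1 rad and velocity of joint turret between -0.05 and 0.05 rad/s and distance of tile from where it was at the start of the episode below 0.015 m), for 0.2 s.
2. the tile has been lifted clear of the stand (height (world z) of tile above 0.04 m and horizontal distance between tile and tile_stand below 0.3 m), for 0.1 s.
At the end, for the whole second after the job is handed in: Tile released, still and seated on the empty hook: hole centre 3.5 to 8.5 mm below shank centre, within 8 mm sideways, 80 to 124 mm from the axis, upright within 0.14 rad, square to the hook within 0.2 rad; hook within 0.14 rad of the brass mark (value of joint turret between -0.14 and 0.14 rad and x of tile_hole in the frame of empty_hook between 0.08 and 0.124 m and y of tile_hole in the frame of empty_hook between -0.008 and 0.008 m and z of tile_hole in the frame of empty_hook between -0.0085 and -0.0035 m and angle between tile's own z axis and vertical below 0.14 rad and angle between the x axis of tile and the x axis of empty_hook, either way round below 0.2 rad and linear speed of tile below 0.02 m/s and contact force between the fingers and tile below 0.05 N); the robot touches nothing.
It fails at once if the tile is pressed against the carousel with more than 20 N (contact force between tile and carousel above 20 N).
It fails at once if the tile is pressed or dropped on the stand with more than 25 N (contact force between tile and tile_stand above 25 N).
It fails at once if a bystander (cup, stamp, pumpkin) is moved by more than 20 mm (distance of any of glaze_cup, stamp, pumpkin from where it was at the start of the episode above 0.02 m).
It also fails if it takes over 72 s, if anything falls off the work surface, if the arm or the gripper's body presses on something with over 40 N, if the wrist force passes 120 N, or if a joint passes its speed limit or range.

ROBOT

A 6-joint arm with a two-finger parallel gripper is mounted at the origin on a cart in front of the work surface, level with it; the furniture and walls round the work are solid. World frame = base frame: x ahead of the robot, y to its left, z up, the work surface at z = 0. Lengths are in m, angles in rad, forces in N, time in s.
With the tool pointing down it reaches from about 0.2 to 0.875 m from the base axis. Payload 3.4 kg.
Tool frame: the origin (TCP) lies between the finger pads; the fingertips stand 25 mm ahead of it and the grasp point (between the pads) lies 6 mm ahead of it (r.nose_length is the z of the fingertips in the tool frame, in m); z points along the fingers, y is the line along which they close (so a half turn about z gives the same grasp; the last joint's range is limited). The gripper opens to 94 mm and grips with 3 to 60 N. Pads are 16 mm wide; open, the fingers measure 119 mm over their backs; the gripper's body (75 mm by 177 mm) begins 78 mm behind the grasp point.
Start: joints at [-1.3, 0.276, 1.505, -0, 1.361, -0.121], TCP at [0.22, -0.531, 0.23] pointing down, gripper open.
Joint ranges: [-2.89, 2.89], [-0.75, 2.08], [0.22, 2.7], [-1.18, 4.32], [0.11, 2.71], [-2.7, 2.7]. Speed limits (rad/s): [2.57, 2.57, 3.14, 3.14, 3.14, 3.14].

INTERFACE

Orientations are given as a unit quaternion [w, x, y, z].
In Python, from plant import r, gripper_to, inverse_kinematics, vision, models, telemetry gives the robot as it stands. Calls block until the motion is done:
- r.move_to(position, orientation): joint-space move of the TCP to a pose.
- r.move_l(position, rot=None, vel=0.15, guard=None): straight line of the TCP; rot=None keeps the orientation; vel is the mean speed in m/s. With guard (N) it stops when the force on the tool has changed by that much, and returns True; else False.
- r.movej(angles): joint-space move.
- gripper_to(opening, f_grip=None): finger opening in m; f_grip is the grip in N (None keeps the last); returns when the fingers have stopped.
- r.hold(seconds).
- inverse_kinematics(position, orientation): joint angles nearest the present ones, or None.
- vision.snapshot(name): name is "scene" or "top"; returns the picture (420x560x3 uint8, red, green, blue); there is no depth.
- vision.get_calibration(name): a dict with "fx", "fy", "cx", "cy" (pixels), "position" and "orientation" of the camera in the world. Camera axes: x right, y down, z forward; pixel columns grow to the right and rows downward; lengths in m; the calibration is good to about 2 mm. A picture is of the moment at which its call begins. get_calibration takes no time and is no camera call.
A pose or a line that the arm cannot do raises r.PlanningError and nothing moves.
- r.sign_off(): hands the job in; it is judged then, once.
Trained networks look in the newest picture that a camera, given by its name, has taken for a name from the list of things; names that differ only in an ending like _2 or _b are one class to them, and where a whole thing is asked for, a point or a joint stands for the part that bears it (a point fixed in the world has none). Each returns a list of dicts, best first, with "score" (0 to 1); they miss things now and then, are a little off and sometimes report something else, mostly with a low value. They report only what shows in the picture. A call takes as long as a camera call. They do not tell look-alikes from the thing itself.
- models.boxes_of(thing, camera): "at" ([x, y, z] in m, in world coordinates, good to about 4 mm: the middle of the surface that is visible of it).
- models.regions_of(thing, camera): "pixels" (420x560 bool, what is visible of it).
- models.mark_of(thing, camera): "at" ([x, y, z] in m, in world coordinates, good to about 4 mm: a listed point, or the origin of a listed thing).
Readings, each from a call of its own:
- telemetry.current_t(): time.
- telemetry.current_joints(): joint angles.
- telemetry.current_dq(): joint speeds.
- telemetry.current_joint_efforts(): joint torques, N m.
- telemetry.current_ee_pos(): TCP position.
- telemetry.current_tool_rot(): TCP orientation.
- telemetry.current_wrist_force(): force on the tool from outside, world axes, zero at the start.
- telemetry.current_torque(): the same for the moment, N m.
- telemetry.current_opening(): finger opening in m.
- telemetry.current_finger_force(): force on a finger pad.
Only numpy, scipy, OpenCV 4.12 (cv2) and the standard library are available. Lean on these libraries where they do the work, as an engineer would, in place of code of your own. Each camera call takes 0.05 s, during which the arm holds its last target. There are 200 camera calls.

## Working session

There is one attempt and no reset: what is moved stays moved. The work goes in short steps, each a Python script; the robot and the scene stay as the last script left them, time stands still between calls to the robot, and variables do not carry over. Pictures are saved under pics/ and viewed, at most 10 in all, crops included, and the job is handed in when it is done.

```bash
ls; mkdir -p pics
python3 - <<'E'
from plant import r, vision, models, telemetry
import cv2, numpy as np
for c in ("scene","top"):
    im=vision.snapshot(c); cv2.imwrite(f"pics/{c}0.png",im[:,:,::-1])
    k=vision.get_calibration(c); print(c,{a:np.round(b,3) for a,b in k.items()})
    for t in ("carousel","brass_mark","post","empty_hook","tile","tile_hole","tile_stand","glaze_cup","stamp","pumpkin"):
        print(t,[(np.round(d["at"],3).tolist(),round(d["score"],2)) for d in models.mark_of(t,c)])
print(telemetry.current_t())
E
```

```text
pics
scene {'fx': np.float64(493.47), 'fy': np.float64(493.47), 'cx': np.float64(287.671), 'cy': np.float64(210.14), 'position': array([1.347, 0.365, 0.788]), 'orientation': array([-0.255,  0.507,  0.745, -0.351])}
carousel [([0.57, 0.332, -0.002], 0.92)]
brass_mark [([0.525, 0.279, 0.014], 0.82)]
post [([0.544, 0.316, 0.187], 0.74)]
empty_hook [([0.55, -0.208, 0.075], 0.66), ([0.571, 0.33, 0.139], 0.63)]
tile [([0.546, -0.208, 0.015], 0.81), ([0.512, -0.097, -0.003], 0.73)]
tile_hole [([0.551, -0.212, 0.078], 0.96), ([0.513, -0.1, 0.043], 0.69), ([0.555, -0.219, -0.004], 0.33)]
tile_stand [([0.552, -0.218, 0.001], 0.7)]
glaze_cup [([0.645, -0.013, -0.005], 0.76), ([0.545, 0.315, 0.192], 0.41)]
stamp [([0.544, 0.048, -0.0], 0.69)]
pumpkin [([0.667, 0.109, 0.001], 0.63)]
top {'fx': np.float64(380.088), 'fy': np.float64(380.088), 'cx': np.float64(284.032), 'cy': np.float64(211.08), 'position': array([0.488, 0.104, 1.075]), 'orientation': array([-0.036,  0.707, -0.706,  0.042])}
carousel [([0.572, 0.331, -0.004], 0.89)]
brass_mark [([0.524, 0.271, 0.015], 0.61), ([0.568, 0.33, 0.135], 0.26)]
post [([0.543, 0.319, 0.191], 0.84), ([0.643, -0.008, 0.002], 0.64)]
empty_hook [([0.57, 0.334, 0.139], 0.98)]
tile [([0.553, -0.21, 0.004], 0.73), ([0.547, -0.212, 0.008], 0.41), ([0.512, -0.097, 0.002], 0.4)]
tile_hole [([0.554, -0.208, 0.003], 0.6), ([0.55, -0.208, 0.078], 0.53), ([0.514, -0.102, 0.044], 0.42)]
tile_stand [([0.556, -0.208, 0.002], 0.82), ([0.571, 0.332, -0.003], 0.17)]
glaze_cup [([0.646, -0.009, 0.0], 0.76)]
stamp [([0.548, 0.048, 0.005], 0.6)]
pumpkin [([0.669, 0.112, -0.001], 0.7)]
1.1
```

View pics/scene0.png

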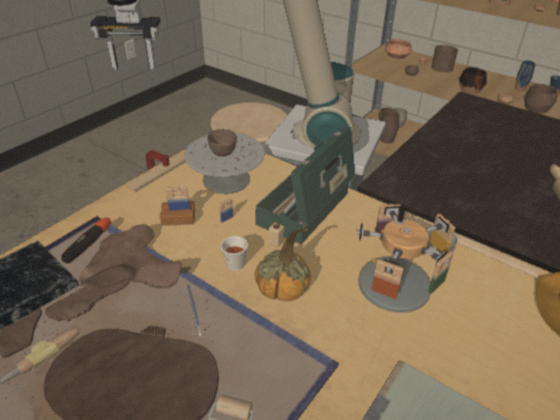

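View pics/top0.png

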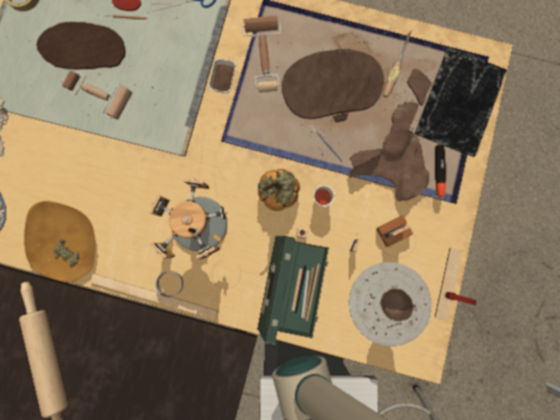

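The scene view shows the arm at upper left and the carousel at about (404,245). Two blue-topped tile candidates show:
- in the wooden stand at scene (178,200), top (394,231)
- loose on the table at scene (226,210), top (353,245), which looks smaller

The other possible confusions are the four sample tiles on the carousel at scene (388,275), (440,270), (390,215) and (443,235). The stand tile fits the description, so I'll check it in one close crop and refine the poses.

Run:
```python
from plant import r, vision, models, telemetry
import cv2, numpy as np
a=cv2.imread("pics/scene0.png"); b=cv2.imread("pics/top0.png")
f=lambda im,x,y,w:cv2.resize(im[y-w:y+w,x-w:x+w],(390,390),interpolation=cv2.INTER_CUBIC)
cv2.imwrite("pics/crop1.png",np.hstack([f(a,195,205,40),f(b,190,220,50)]))
for c in ("scene","top"):
    for t,ref in (("carousel",(.571,.332)),("brass_mark",(.525,.275)),("post",(.544,.317)),("tile_hole",(.55,-.21)),("tile_stand",(.554,-.21))):
        P=[]
        for i in range(5):
            vision.snapshot(c)
            P+=[d["at"] for d in models.mark_of(t,c) if np.hypot(*(np.array(d["at"])[:2]-ref))<.02]
        print(c,t,len(P),np.round(np.median(P,0),4),np.round(np.std(P,0),4))
    vision.snapshot(c)
    for t in ("tile","tile_stand"):
        for d in models.regions_of(t,c):
            m=d["pixels"]; ys,xs=np.nonzero(m); print(t,c,round(d["score"],2),m.sum(),xs.mean(),ys.mean(),cv2.minAreaRect(np.c_[xs,ys].astype(np.float32)))
print(telemetry.current_t())
```

```text
scene carousel 5 [ 0.5723  0.3336 -0.0026] [0.0017 0.0012 0.0009]
scene brass_mark 5 [0.5269 0.2783 0.0145] [0.0013 0.0011 0.0015]
scene post 5 [0.544  0.3157 0.1886] [0.0016 0.0016 0.0015]
scene tile_hole 5 [ 0.5482 -0.2113  0.0751] [0.0014 0.0014 0.0013]
scene tile_stand 5 [ 5.522e-01 -2.177e-01  5.000e-04] [0.0013 0.0035 0.0306]
tile scene 0.7 234 225.73504273504273 210.12820512820514 ((225.82760620117188, 210.43104553222656), (20.595279693603516, 12.872049331665039), 85.2363510131836)
tile scene 0.57 428 176.6892523364486 198.97429906542055 ((176.8565673828125, 198.42213439941406), (22.54340171813965, 21.004291534423828), 84.80557250976562)
tile_stand scene 0.9 605 177.59504132231405 215.16363636363636 ((177.5, 213.0), (24.0, 33.0), 90.0)
tile_stand scene 0.63 458 177.49563318777294 198.92794759825327 ((177.27999877929688, 198.95999145507812), (24.0416316986084, 21.21320343017578), 81.8698959350586)
top carousel 5 [ 0.5729  0.3322 -0.0024] [0.0018 0.0018 0.0008]
top brass_mark 4 [0.5266 0.2744 0.0154] [0.0008 0.0014 0.0018]
top post 5 [0.5424 0.3155 0.1903] [0.0015 0.0011 0.0008]
top tile_hole 5 [ 0.5492 -0.2084  0.0769] [0.0011 0.0019 0.0008]
top tile_stand 5 [ 0.5557 -0.2108  0.0032] [0.0032 0.0018 0.0022]
tile top 0.53 86 354.63953488372096 245.58139534883722 ((354.8000183105469, 245.4000244140625), (6.260990142822266, 14.310833930969238), 26.56505012512207)
tile top 0.46 124 397.7983870967742 230.75 ((397.60003662109375, 230.70004272460938), (5.366562843322754, 25.491174697875977), 63.43495178222656)
tile_stand top 0.61 578 393.88927335640136 231.4809688581315 ((394.7000427246094, 231.40005493164062), (22.807889938354492, 30.4105224609375), 63.43495178222656)
6.4
```

View pics/crop1.png

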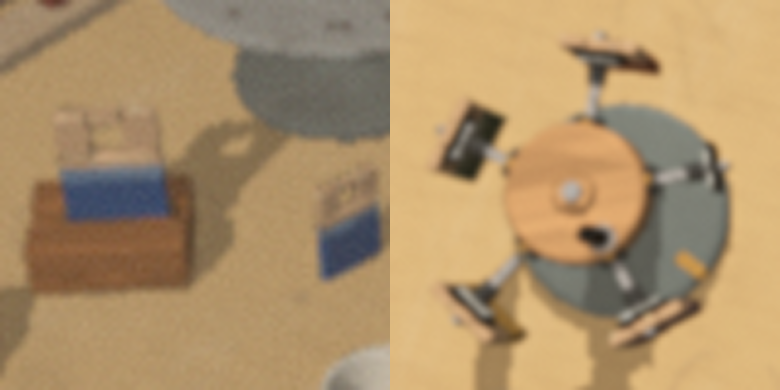

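The crop confirms it: the tile in the wooden stand (scene 178,200) is the larger one, and the loose one (226,210) is small. The empty hook is the one pointing right in the top view (crop 715,170), and the brass mark (690,265) lies clockwise of it. Next I'll turn the hub by the post (about -0.84 rad).

```bash
cat > h.py <<'E'
from plant import r, gripper_to, inverse_kinematics, vision, models, telemetry
import cv2, numpy as np
from scipy.spatial.transform import Rotation as R
def down(phi):  # tool down, closing axis y at world angle phi
    y=np.array([np.cos(phi),np.sin(phi),0]); z=np.array([0,0,-1.]); x=np.cross(y,z)
    q=R.from_matrix(np.c_[x,y,z]).as_quat(); return np.r_[q[3],q[:3]]
def ray(c,uv,z):  # pixel -> world point at height z
    k=vision.get_calibration(c); q=k["orientation"]
    d=R.from_quat([q[1],q[2],q[3],q[0]]).apply([(uv[0]-k["cx"])/k["fx"],(uv[1]-k["cy"])/k["fy"],1])
    p=np.array(k["position"]); return p+d*(z-p[2])/d[2]
def mark(t,ref,n=5,tol=.02):
    P=[]
    for c in ("scene","top"):
        for i in range(n):
            vision.snapshot(c)
            P+=[d["at"] for d in models.mark_of(t,c) if np.hypot(*(np.array(d["at"])[:2]-ref))<tol]
    return np.median(P,0),len(P)
C=np.array([.5726,.333]); MARK=np.arctan2(.2764-.333,.5268-.5726)
wf=lambda:np.round(telemetry.current_wrist_force(),2)
E
python3 - <<'E'
from h import *
# tile/stand yaw from top view
A=[];B=[]
for i in range(3):
    vision.snapshot("top")
    for t,z,L in (("tile",.092,A),("tile_stand",.03,B)):
        for d in models.regions_of(t,"top")[:3]:
            ys,xs=np.nonzero(d["pixels"])
            if abs(xs.mean()-396)<8:
                w=np.array([ray("top",p,z)[:2] for p in np.c_[xs,ys]]); v=w-w.mean(0)
                e=np.linalg.eigh(v.T@v)[1][:,1]; L.append((round(np.degrees(np.arctan2(e[1],e[0]))%180,1),len(xs),np.round(w.mean(0),3).tolist()))
print("tile",A,"stand",B)
p0=np.radians(-149.4)
for s in (0,np.pi):
  for a in (p0,p0-.845):
    phi=a+np.pi/2+s; P=np.r_[C+.034*np.array([np.cos(a),np.sin(a)]),.184]
    j=inverse_kinematics(P,down(phi)); print(s,a,None if j is None else np.round(j,2))
  for P,phi in (([.549,-.21,.082],np.radians(-63)+s),(np.r_[C+.1*np.array([np.cos(MARK),np.sin(MARK)]),.14],MARK+np.pi/2+s)):
    j=inverse_kinematics(P,down(phi)); print(s,P,None if j is None else np.round(j,2))
E
```

```text
tile [(np.float64(113.2), 115, [0.546, -0.2]), (np.float64(112.9), 95, [0.546, -0.201])] stand [(np.float64(121.0), 547, [0.548, -0.209]), (np.float64(121.0), 554, [0.549, -0.207]), (np.float64(110.9), 494, [0.549, -0.208])]
0 -2.6075219024795286 [ 0.42  0.38  1.46 -0.    1.3   1.45]
0 -3.4525219024795284 [ 0.46  0.4   1.43 -0.    1.31  2.34]
0 [0.549, -0.21, 0.082] [-0.48  0.41  1.69 -0.    1.04  0.62]
0 [0.50969598 0.25526272 0.14      ] [ 0.34  0.33  1.66 -0.    1.15  1.02]
3.141592653589793 -2.6075219024795286 [ 0.42  0.38  1.46 -0.    1.3  -1.69]
3.141592653589793 -3.4525219024795284 [ 0.46  0.4   1.43 -0.    1.31 -0.8 ]
3.141592653589793 [0.549, -0.21, 0.082] [-0.48  0.41  1.69 -0.    1.04 -2.53]
3.141592653589793 [0.50969598 0.25526272 0.14      ] [ 0.34  0.33  1.66 -0.    1.15 -2.12]
```

Run:
```python
from h import *
p0=np.radians(-149.4); pt=lambda a,z:np.r_[C+.034*np.array([np.cos(a),np.sin(a)]),z]
ori=lambda a:down(a+1.5*np.pi)
r.move_l([.22,-.531,.32]) if False else None
r.move_to(pt(p0,.30),ori(p0))
gripper_to(.05)
print(r.move_l(pt(p0,.184),vel=.1,guard=8), wf())
gripper_to(.0,f_grip=25); print("op",telemetry.current_opening(),wf())
tgt=MARK-1.2; print("turn",tgt+2*np.pi*0-p0)
d=(tgt-p0+np.pi)%(2*np.pi)-np.pi; print(d)
for f in np.linspace(0,1,9)[1:]:
    a=p0+d*f; r.move_l(pt(a,.184),rot=ori(a),vel=.04)
    F=telemetry.current_wrist_force(); u=np.array([np.cos(a),np.sin(a)]); print(round(f,2),"rad",round(F[:2]@u,2),"tan",round(F[:2]@[-u[1],u[0]],2),round(F[2],2))
r.hold(.3); print(wf(),telemetry.current_t(),telemetry.current_opening())
```

```text
False [-0.29  0.26 -0.53]
op 0.011335687086358522 [ 0.01 -0.13  0.03]
turn -0.8435923142964858
-0.8435923142964858
0.12 rad -0.67 tan 3.5 -0.13
0.25 rad -0.52 tan 4.65 0.36
0.38 rad 0.12 tan 4.5 0.81
0.5 rad 0.37 tan 4.93 0.97
0.62 rad 0.99 tan 5.13 1.42
0.75 rad -0.24 tan 5.44 0.68
0.88 rad -0.77 tan 5.95 2.43
1.0 rad -1.14 tan 5.81 2.75
[-0.18 -4.73  1.21] 15.2167 0.011530975067288705
```

Run:
```python
from h import *
gripper_to(.05); p=np.array(telemetry.current_ee_pos()); print(p)
r.move_l([p[0],p[1],.30],vel=.2)
gripper_to(.094)
r.move_to([.549,-.21,.25],down(np.radians(-65)))
print("post",mark("post",p[:2]), "mark",mark("brass_mark",(.527,.276)),"car",mark("carousel",C),"hook",mark("empty_hook",C))
im=[]
for c,xy,w in (("scene",(404,250),55),("top",(195,225),50)):
    s=vision.snapshot(c)[:,:,::-1]; im.append(cv2.resize(s[xy[1]-w:xy[1]+w,xy[0]-w:xy[0]+w],(390,390),interpolation=cv2.INTER_CUBIC))
    cv2.imwrite(f"pics/{c}1.png",s)
cv2.imwrite("pics/crop2.png",np.hstack(im)); print(telemetry.current_t())
```

```text
[0.54021848 0.34344283 0.18400364]
post (array([0.5402, 0.3434, 0.1906]), 9) mark (array([0.5263 , 0.27545, 0.01495]), 10) car (array([ 0.572 ,  0.3329, -0.0033]), 11) hook (array([0.5708 , 0.33195, 0.1384 ]), 12)
23.6333
```

View pics/crop2.png

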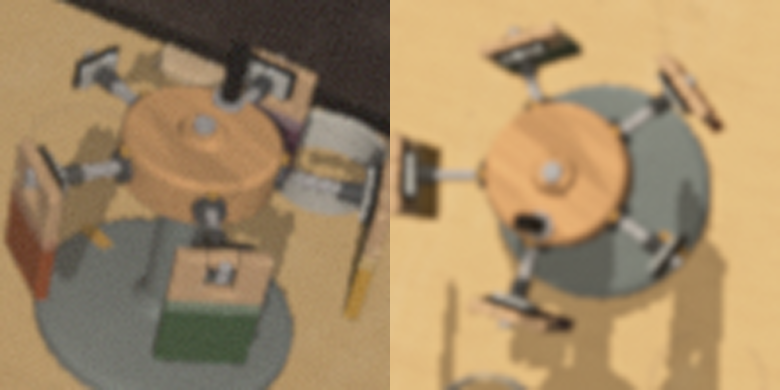

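The hub has turned: the empty hook (top crop 665,255; scene crop 95,65) now covers the brass mark in the top view. I'll check the hook's direction numerically from those pixels, then take the tile.

Run:
```python
from h import *
for c,uv in (("top",(215.5,240.4)),("scene",(375.8,213.3)),("top",(145+(665-390)*100/390,175+238*100/390))):
    p=ray(c,uv,.138)[:2]-[.572,.3328]; print(c,np.hypot(*p),np.degrees(np.arctan2(p[1],p[0])))
t=np.array([.549,-.21]); print("hole",mark("tile_hole",t))
print(r.move_l([*t,.082],vel=.1,guard=6),wf())
gripper_to(.04,f_grip=30); print(telemetry.current_opening(),telemetry.current_finger_force(),wf())
print(r.move_l([*t,.15],vel=.08)); print(telemetry.current_opening(),wf(),telemetry.current_t())
s=[]
for c,xy in (("scene",(180,190)),("top",(396,231))):
    v=vision.snapshot(c)[:,:,::-1]; s.append(cv2.resize(v[xy[1]-50:xy[1]+50,xy[0]-50:xy[0]+50],(390,390),interpolation=cv2.INTER_CUBIC))
cv2.imwrite("pics/crop3.png",np.hstack(s))
```

```text
top 0.08684738757840672 -127.11601047259536
scene 0.08629727240541339 -127.17060085437639
top 0.08066435130514821 -121.11018479532173
hole (array([ 0.5499, -0.2094,  0.0761]), 10)
False [ 0.12 -0.46  0.49]
0.04960104787397144 29.95430499315262 [ 0.39  0.73 -0.04]
False
0.0503202423504658 [ 0.09 -0.08 -0.8 ] 28.2167
```

View pics/crop3.png

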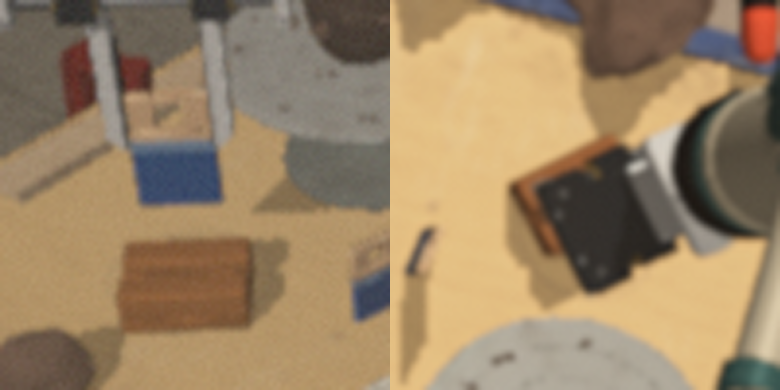

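The tile is held upright with its hole between the fingers (scene crop 170,105), and the stand is empty. Next I'll carry it to just outside the hook and check its pose there.

```bash
cat >> h.py <<'E'
C=np.array([.572,.3328]); H=np.radians(-128.3); U=np.array([np.cos(H),np.sin(H)])
P=lambda rr,z,s=0:np.r_[C+rr*U+s*np.array([-U[1],U[0]]),z]
E
python3 - <<'E'
from h import *
for z in (.1,.15,.2,.25): print(z,ray("scene",(300,165),z)[:2].round(3),ray("top",(278,238),z)[:2].round(3),ray("scene",(350,137),z)[:2].round(3),ray("top",(268,340),z)[:2].round(3))
p=telemetry.current_ee_pos(); r.move_l([p[0],p[1],.32],vel=.25)
r.move_to(P(.16,.32),down(H+np.pi/2))
r.move_l(P(.16,.144),vel=.12,guard=6)
r.hold(.2); print(wf(),telemetry.current_ee_pos(),P(.16,.144))
m,n=mark("tile_hole",P(.16,0)[:2],4); print("hole",m,n,P(.16,.138))
im=[]
for c,xy,w in (("scene",(365,215),50),("top",(215,240),50)):
    s=vision.snapshot(c)[:,:,::-1]; im.append(cv2.resize(s[xy[1]-w:xy[1]+w,xy[0]-w:xy[0]+w],(390,390),interpolation=cv2.INTER_CUBIC))
cv2.imwrite("pics/crop4.png",np.hstack(im)); print(telemetry.current_t())
E
```

```text
0.1 [0.354 0.036] [0.527 0.11 ] [0.168 0.116] [0.274 0.135]
0.15 [0.426 0.06 ] [0.525 0.11 ] [0.254 0.134] [0.285 0.133]
0.2 [0.498 0.084] [0.523 0.11 ] [0.34  0.152] [0.296 0.131]
0.25 [0.571 0.108] [0.521 0.109] [0.425 0.17 ] [0.307 0.13 ]
[ 0.58 -0.62 -0.02] [0.47310746 0.20732295 0.14445827] [0.47283535 0.20723578 0.144     ]
hole [0.474   0.20525 0.13825] 4 [0.47283535 0.20723578 0.138     ]
33.4333
```

View pics/crop4.png

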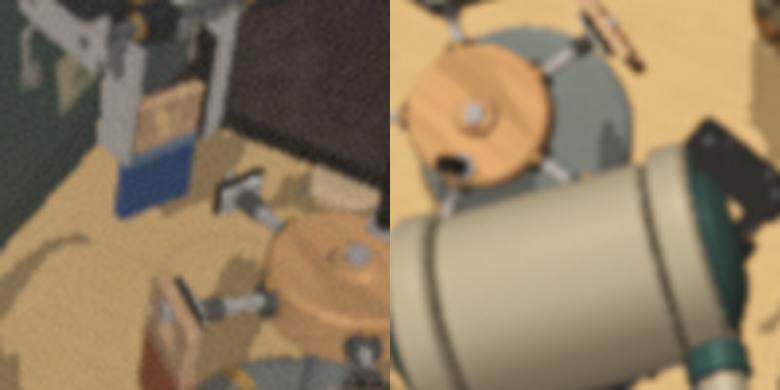

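The tile hangs upright at the hook's height (scene crop 165,115), facing the empty hook and pad (240,190). I'll approach slowly under guard until it touches.

Run:
```python
from h import *
T=np.array([-U[1],U[0]])
def rep(k):
    p=np.array(telemetry.current_ee_pos()); F=np.array(telemetry.current_wrist_force())
    print(k,"r %.4f z %.4f Fr %.2f Ft %.2f Fz %.2f"%((p[:2]-C)@U,p[2],F[:2]@U,F[:2]@T,F[2]),"M",np.round(telemetry.current_torque(),2))
r.move_l(P(.135,.1440),vel=.06,guard=3); rep("near")
hit=r.move_l(P(.080,.1440),vel=.012,guard=2); rep(hit)
p=np.array(telemetry.current_ee_pos()); r0=(p[:2]-C)@U
if hit:
    for k in range(1,4):
        g=r.move_l(P(r0-.001*k,.1440),vel=.01,guard=4); rep((k,g))
print(telemetry.current_t())
```

```text
near r 0.1349 z 0.1438 Fr 0.24 Ft -0.80 Fz -1.00 M [-0.05 -0.08 -0.01]
True r 0.0949 z 0.1432 Fr -0.25 Ft -0.01 Fz -2.00 M [-0.03 -0.07  0.01]
(1, False) r 0.0945 z 0.1437 Fr 0.68 Ft -0.95 Fz -1.48 M [-0.21  0.16 -0.02]
(2, False) r 0.0938 z 0.1437 Fr 3.58 Ft -0.44 Fz -0.75 M [-0.41  0.41  0.04]
(3, False) r 0.0927 z 0.1437 Fr 4.60 Ft -0.41 Fz -1.13 M [-0.56  0.58  0.06]
37.85
```

Contact is at r≈0.094 m and the force rises softly at about 0.9 N/mm from 3 N. That is the pad, so the lip is inside the hole (contact on the lip's outer face would put it at 0.086, outside its range). I'll press to about 6.5 mm in and then lower.

Run:
```python
from h import *
T=np.array([-U[1],U[0]])
def rep(k):
    p=np.array(telemetry.current_ee_pos()); F=np.array(telemetry.current_wrist_force())
    rr=(p[:2]-C)@U; print(k,"r %.4f z %.4f Fr %.2f Ft %.2f Fz %.2f"%(rr,p[2],F[:2]@U,F[:2]@T,F[2]),"M",np.round(telemetry.current_torque(),2)); return rr,p[2],F[:2]@U,F[2]
c=.0919
while True:
    c-=.001; r.move_l(P(c,.1440),vel=.01,guard=5); rr,z,fr,fz=rep("press")
    if rr<.0877 or fr>9.5 or c<.084: break
if rr<.0884 and fr<11:
    c-=.0 
    for dz in (.002,.004,.006,.007,.008,.009,.010):
        g=r.move_l(P(c,.144-dz),vel=.012,guard=7); rep(("low",dz,g))
        if g: break
print(c,telemetry.current_t())
```

```text
press r 0.0916 z 0.1437 Fr 5.34 Ft -1.64 Fz -0.28 M [-0.63  0.64  0.05]
press r 0.0909 z 0.1437 Fr 5.48 Ft -1.82 Fz -0.23 M [-0.73  0.77  0.09]
press r 0.0902 z 0.1436 Fr 6.90 Ft -0.02 Fz -0.92 M [-0.76  0.86  0.01]
press r 0.0894 z 0.1436 Fr 6.64 Ft -0.87 Fz -0.05 M [-0.83  0.86  0.1 ]
press r 0.0887 z 0.1436 Fr 7.25 Ft -0.43 Fz 0.03 M [-0.89  0.89  0.08]
press r 0.0880 z 0.1436 Fr 7.55 Ft -1.07 Fz -0.09 M [-0.97  0.97  0.1 ]
press r 0.0873 z 0.1436 Fr 7.55 Ft -0.94 Fz 1.06 M [-1.04  1.06  0.1 ]
('low', 0.002, False) r 0.0871 z 0.1418 Fr 9.01 Ft -1.19 Fz 1.66 M [-1.06  0.96  0.11]
('low', 0.004, False) r 0.0871 z 0.1399 Fr 9.33 Ft 0.11 Fz 1.28 M [-1.15  0.9   0.11]
('low', 0.006, False) r 0.0871 z 0.1379 Fr 7.95 Ft -0.51 Fz 1.64 M [-1.16  0.92  0.05]
('low', 0.007, False) r 0.0870 z 0.1369 Fr 8.38 Ft -0.42 Fz 0.94 M [-1.23  0.81  0.1 ]
('low', 0.008, False) r 0.0870 z 0.1360 Fr 9.23 Ft -0.31 Fz 1.07 M [-1.19  0.9   0.09]
('low', 0.009, False) r 0.0870 z 0.1350 Fr 9.42 Ft 0.22 Fz 1.34 M [-1.15  0.83  0.05]
('low', 0.01, False) r 0.0869 z 0.1347 Fr 8.82 Ft -1.47 Fz 4.51 M [-1.18  1.    0.13]
0.08489999999999999 41.55
```

Seated: the vertical force rose to 4.5 N at z = 0.1347. I'll ease out to the lip, release and retreat.

Run:
```python
from h import *
r.move_l(P(.0885,.1343),vel=.012,guard=10); p=np.array(telemetry.current_ee_pos()); print((p[:2]-C)@U,p[2],(telemetry.current_wrist_force()[:2]@U),wf())
gripper_to(.070); r.hold(.2); print(telemetry.current_opening(),telemetry.current_finger_force(),wf())
q=P(.087,.26); print(r.move_l([p[0],p[1],.26],vel=.08,guard=5)); 
r.move_to([.45,-.1,.35],down(H+np.pi/2)); r.hold(.3)
m,n=mark("tile_hole",P(.089,0)[:2],5); d=m[:2]-C; print("hole r,t,z",d@U,d@[-U[1],U[0]],m[2],n)
print("post",mark("post",(.5402,.3434)))
im=[]
for c,xy,w in (("scene",(385,230),45),("top",(210,235),45)):
    s=vision.snapshot(c)[:,:,::-1]; im.append(cv2.resize(s[xy[1]-w:xy[1]+w,xy[0]-w:xy[0]+w],(390,390),interpolation=cv2.INTER_CUBIC))
cv2.imwrite("pics/crop5.png",np.hstack(im)); print(telemetry.current_t())
```

```text
0.08928003412426362 0.13479581495451556 6.614991689644308 [-4.68 -4.74  2.94]
0.07000982738281683 0.0 [1.07 0.13 0.02]
False
hole r,t,z 0.08922240781099737 0.001017076402273722 0.128 10
post (array([0.5402, 0.3428, 0.1908]), 9)
48.275
```

View pics/crop5.png

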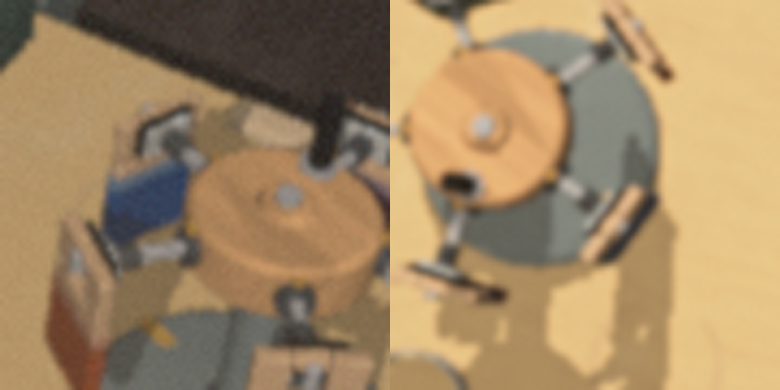

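The blue tile hangs on the hook in front of the pad (scene crop 145,195; top crop 625,225). Its hole measures 0.128 m high against 0.129 expected and 1 mm off sideways, and the post hasn't moved.

```bash
python3 -c "
from plant import r
print(r.sign_off())"
```

```text
the job is handed in; nothing more can be done
None
```

I turned the empty hook to the brass mark, hung the blue tile on it between pad and lip, and handed the job in after about 48 s; no verdict came back.

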